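# Vent the crown-treatment doser with its bayonet lid held before the click

### The job

Get the banana crown-treatment doser ready to vent: first push the dose slide along its track until it is level with the pointer and leave it there. Then put the lid on the pot with its two lugs down through the two notches, press it fully down, turn it clockwise half-way to the click (about 35 degrees), and finish while still gripping it and holding it there against the return spring; never let it click shut. Leave the tape roll, the bottle and the bananas where they are.

Things in the scene. Friction and masses are not known exactly. Their poses are not given: they have to be found in the camera images.
- doser: Bench doser, fixed: a steel base plate 210 (x) x 270 (y) x 10 mm thick that carries a round white pot (axis at +70 mm in y) and the dose slide (track centre line at -75 mm in y, running along x). Origin: centre of the plate's underside, on the bench; z up.
- pot_mouth (a point): Centre of the pot's open top, level with its flat rim, 85 mm above the bench; axes as the doser's. The pot is 86 mm across outside, the hole in its lip 59 mm across, the lip 9 mm thick. Fully down, the lid's cap rests on this rim.
- pot_notch (a point): Mouth of one of two opposite notches in the pot's lip, at 33 mm on the +x side of the axis (the other on the -x side), about 17 mm wide and reaching out to 74 mm across. The lid's lugs go down through them. Below each notch a rib 18 mm wide stands on the outside of the pot, out to 94 mm across.
- pot_channel (a point): On the pot's axis, 15 mm below the rim: channel in which the lugs turn. Clockwise from above is free; the other way is blocked after about 9 degrees. From about 7 degrees a spring pushes the lid back (0.06, rising to 0.1 N m at 35 degrees) and returns it if let go. Click plungers begin to bite at 46 degrees; it clicks shut at 73 degrees, the end of travel.
- lid_mid (a point): Loose grey plastic lid, about 0.15 kg, 60 mm high; this point is on its axis half-way up, 30 mm above its underside. From below: round plug 54 mm across, 20 mm high, on which it stands on the bench; flat cap 86 mm across, 8 mm thick; upright grip fin. Fully down in the pot this point is 10 mm above the rim, with about 2 mm of play sideways; once turned it can rise 2 mm.
- lid_fin (a point): Middle of the lid's grip fin, 44 mm above the lid's underside. The fin is an upright plate 46 mm long (along the lid's x axis), 14 mm thick (y), 32 mm high above the cap. It points along the doser's x axis when the lugs enter the notches; either way round fits.
- lid_lug (a point): Outer end of one of the two lugs on the lid's plug, at +x, 34 mm from the axis (the other at -x), in line with the fin. Lugs are 8 mm wide and 7 mm high, from 2 to 9 mm above the lid's underside.
- slide_top (a point): Top centre of the black grip of the dose slide, 64.5 mm above the bench: an upright block 20 mm (along the doser's x, the way it slides) x 28 mm (y) x 40 mm high. The metal track below it, 40 mm wide and 150 mm long, has its top 24 mm above the bench. Site axes: its y axis is the doser's x, its x axis the doser's -y. It stays where it is left and takes about 2 to 3 N to slide.
- slide (a joint): Travel of the dose slide in m: 0 at the end nearest to the robot, 0.10 at the far end (towards the doser's +x).
- pointer_tip (a point): Tip of the small steel pointer clip, 12 mm high, fixed on the base plate beside the track, on its -y side; axes as the doser's. It points to the track. The slide is level with it when the grip's centre has the same x in the doser's frame as this tip.
- tape_roll: Loose roll core of cardboard, a ring 96 mm across and 45 mm high, on the bench; may stand on either side of the doser, opposite to the lid. Origin: centre of its underside. To be left alone.
- spray_bottle: Loose white bottle, 62 mm across, 170 mm high, beyond the doser. Origin: centre of its underside. To be left alone.
- banana_hand: Loose hand of five green bananas, about 160 x 160 x 55 mm, beyond the doser. Origin: under its crown. To be left alone.
- lid: The same lid as a body; origin at the centre of its underside, axes as for its mid point.

How it is judged:
By the outcome, as a careful person would: the job done as asked, in the order asked, and still so for the second after the job is handed in, while the arm keeps its last pose, push and grip.
It also fails if it takes over 64 s, if anything falls off the work surface, if the arm or the gripper's body presses on something with over 40 N, if the wrist force passes 120 N, or if a joint passes its speed limit or range.

### The arm

A 7-joint arm with a two-finger parallel gripper is mounted at the origin on the work surface. World frame = base frame: x ahead of the robot, y to its left, z up, the work surface at z = 0. Lengths are in mm, angles in rad, forces in N, time in s.
With the tool pointing down it reaches from about 400 to 875 mm from the base axis. Payload 4.4 kg.
Tool frame: the origin (TCP) lies at the very end of the fingers, on their centre line; the grasp point (between the pads) lies 19 mm behind it; z points along the fingers, y is the direction in which the jaws open and shut (so a half turn about z gives the same grasp; the last joint's range is limited). The gripper opens to 85 mm and grips with 20 to 120 N. Pads are 22 mm wide; open, the fingers measure 114 mm over their backs; the gripper's body (76 mm by 85 mm) begins 54 mm behind the grasp point. The pads swing forward as they close: fully open they stand 13 mm farther back than shut.
Start: joints at [-1.219, 0.628, 0.038, 1.517, -0.027, 0.996, -0.02], TCP at [263.717, 594.114, 231.313] pointing down, gripper open.
Joint ranges: [-3.06, 3.06], [-0.37, 2.12], [-1.25, 1.32], [0.18, 2.47], [-1.1, 4.24], [0.23, 1.98], [-2.94, 2.94]. Speed limits (rad/s): [2.57, 2.57, 3.14, 3.14, 3.14, 3.14, 3.14].

### API

Orientations are given as [roll, pitch, yaw] about the fixed x, y, z axes, in that order (R = Rz(yaw) Ry(pitch) Rx(roll)).
In Python, from cell import read_state, get_image, finish_job gives the robot as it stands.
- The arm moves only by the tool carry_out, never from a script. Its argument "series" is a list that holds one entry, the list of rows, each a list of 7 numbers: the shift along the tool's x, y, z in cm, then the turn, a rotation vector about the tool's x, y, z in rad, then the finger opening in cm, from 0 to 8.54. In form: [[[x, y, z, wx, wy, wz, grip], ...]]. A call has 1 to 5 rows; each row is the pose to reach, as a shift and turn from the pose commanded when the call began, along the tool's axes at that moment; what a row does not reach only later rows make up. A row lasts 1/12 s, in which the tool goes at most 41.7 mm and 7.16 degrees, less where a joint would pass 70% of its speed; a pose out of reach is approached as far as the arm can. A call with a gripper value outside its range is refused whole. The fingers move at their own pace and stop on an object; the grip force is fixed at half the most. Time passes only in rows, so rows that repeat a pose let the fingers close. It gives the time, the measured TCP pose, the force and the opening at its end, in the units of the state.
- read_state(): the state, without advancing time (a new reading comes with each control period).
- get_image(name): name is "scene" or "top" or "wrist"; returns a dict with "img" (400x640x3 uint8, blue, green, red), "z_map" (400x640 float32, mm along the optical axis (not along the pixel's ray), 0 where there is no reading), "mtx" (3x3 intrinsics, pixels), "T" (4x4, takes a point from camera to world coordinates); the wrist camera has in their place "T_tool_cam" (4x4, takes a point from camera to tool coordinates, whose origin is the TCP and whose axes are the flange's). Camera axes: x right, y down, z forward; pixel columns grow to the right and rows downward; lengths in mm; the calibration is good to about 2 mm. A picture is of the moment at which its call begins: read the wrist's pose just before it.
- finish_job(): hands the job in, once; it reports no verdict.
The state is a dict: "clock": time; "qpos": joint angles; "qd": joint speeds; "tau": joint torques, N m; "eef_pos": TCP position; "tool_rot": TCP orientation; "force": force on the tool from outside, world axes, zero at the start; "torque": the same for the moment, N m; "width": finger opening in mm.
Only numpy, scipy, OpenCV 4.12 (cv2) and the standard library are available. Lean on these libraries where they do the work, as an engineer would, in place of code of your own. Each camera call takes 0.05 s, during which the arm holds its last target.

## Working session

There is one attempt and no reset: what is moved stays moved. The work goes in short steps, Python scripts to look and compute and a tool call to move; the robot and the scene stay as the last step left them, time stands still between calls to the robot, and variables do not carry over. Pictures are saved under pics/ and viewed, and the job is handed in when it is done.

Besides the shell and the picture viewer there is one more tool, called as a command line: name --argument value ..., lists and objects as JSON in quotes. carry_out: Moves the arm, as the interface text tells. Its arguments: {"type":"object","properties":{"series":{"type":"array","items":{"type":"array","items":{"type":"array","items":{"type":"number"}}}}},"required":["series"]}

```bash
ls; mkdir -p pics; python3 - <<'E'
from cell import *
import cv2,numpy as np
s=read_state();print(s)
for n in("scene","top","wrist"):
    d=get_image(n);cv2.imwrite(f"pics/{n}0.png",d["img"]);np.savez(f"{n}0.npz",**d);print(n,d["mtx"].tolist(),d.get("T",d.get("T_tool_cam")).round(3).tolist())
E
```

```text
pics
{'clock': 0.0, 'qpos': array([-1.21880803,  0.6293812 ,  0.038477  ,  1.51836691, -0.02700445,
        0.99628509, -0.02001573]), 'qd': array([-4.68311330e-04,  1.90105172e-05,  6.78499621e-04,  4.49877608e-04,
        4.52430298e-04,  2.82951993e-04,  1.30612910e-04]), 'tau': array([ 9.30568058e-04, -5.63389993e+01,  1.22667264e+00, -1.93449247e+01,
        1.10585382e-02,  1.05439566e-02, -1.01873854e-05]), 'eef_pos': array([263.46932245, 593.52665665, 230.36734938]), 'tool_rot': array([-3.13967164e+00,  4.40402739e-05,  2.72375792e+00]), 'force': array([ 0.19831644, -0.32366366, -0.25380975]), 'torque': array([-0.03789713, -0.00728823, -0.05365593]), 'width': 85.17073838427572}
scene [[399.21967044081146, 0.0, 318.70063904219353], [0.0, 399.21967044081146, 197.04185223794215], [0.0, 0.0, 1.0]] [[0.371, 0.624, -0.688, 1198.348], [0.929, -0.245, 0.278, -236.197], [0.005, -0.742, -0.67, 659.479], [0.0, 0.0, 0.0, 1.0]]
top [[374.76813357993, 0.0, 321.808291734951], [0.0, 374.76813357993, 205.86252805830281], [0.0, 0.0, 1.0]] [[-0.022, -0.981, 0.195, 465.3], [-1.0, 0.019, -0.015, 5.025], [0.011, -0.195, -0.981, 848.805], [0.0, 0.0, 0.0, 1.0]]
wrist [[296.3743427970047, 0.0, 317.67296604917635], [0.0, 296.3743427970047, 206.47635645630223], [0.0, 0.0, 1.0]] [[-0.0, -0.952, -0.306, 78.463], [1.0, -0.0, -0.001, -0.031], [0.001, -0.306, 0.952, -142.003], [0.0, 0.0, 0.0, 1.0]]
```

View pics/top0.png

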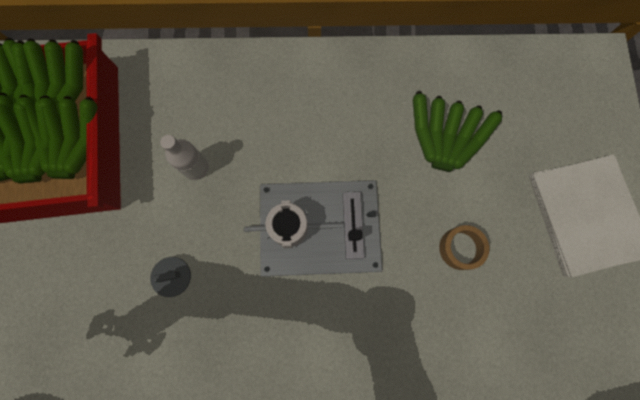

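View pics/scene0.png

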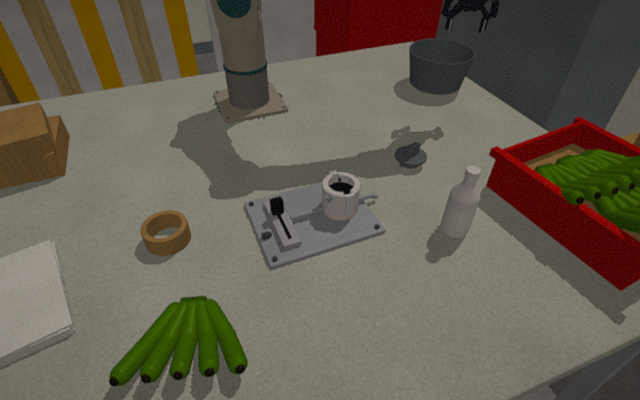

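View pics/wrist0.png

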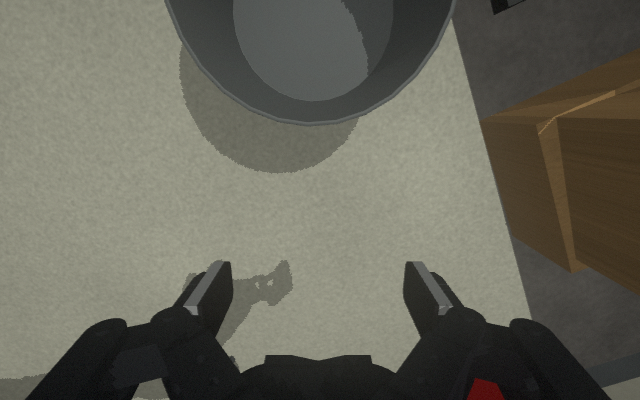

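The top picture shows the plate centred near (320,227), the pot at (287,223), the slide grip at (355,235), the pointer at (372,213), the lid at (171,276) and the tape roll at (465,247). The wrist view shows a bin beyond the gripper. Next I'll enlarge the doser and lid and measure them.

```bash
cat > h.py <<'E'
import numpy as np,cv2
from scipy.spatial.transform import Rotation as R
from cell import *
def cloud(d,T=None):
    T=d["T"] if T is None else T
    z=d["z_map"].astype(float);K=d["mtx"]
    v,u=np.mgrid[:z.shape[0],:z.shape[1]]
    P=np.stack([(u-K[0,2])/K[0,0]*z,(v-K[1,2])/K[1,1]*z,z],-1)@T[:3,:3].T+T[:3,3]
    P[z==0]=np.nan
    return P
def tool(s):
    T=np.eye(4);T[:3,:3]=R.from_euler("xyz",s["tool_rot"]).as_matrix();T[:3,3]=s["eef_pos"];return T
def crop(img,u0,v0,u1,v1,f,name):
    cv2.imwrite(name,cv2.resize(cv2.convertScaleAbs(img[v0:v1,u0:u1],alpha=1.6),None,fx=f,fy=f,interpolation=cv2.INTER_CUBIC))
E
python3 - <<'E'
from h import *
d=dict(np.load("top0.npz"));P=cloud(d)
crop(d["img"],235,170,395,285,5,"pics/tc.png")
crop(d["img"],140,250,200,300,8,"pics/lc.png")
d2=dict(np.load("scene0.npz"));P2=cloud(d2)
crop(d2["img"],235,140,395,270,5,"pics/sc.png")
for n,u,v in[("lidcap",160,270),("fin",171,276),("plate",320,260),("rim",268,222),("slidegrip",355,236),("ptr",372,213),("bench",220,300),("c1",266,189),("c2",371,186),("c3",266,269),("c4",376,265)]:print(n,P[v,u].round(1))
E
```

```text
lidcap [494.5 342.7  28.9]
fin [480.7 307.1  58.9]
plate [509.5  -1.3   9.1]
rim [585.1 104.5  85.6]
slidegrip [555.  -75.5  64.5]
ptr [ 611.  -120.2   21. ]
bench [427.7 219.6   0.6]
c1 [672.6 118.8  14.6]
c2 [ 675.9 -122.4   11.4]
c3 [492.2 117.6  13.8]
c4 [ 495.6 -124.5   14.3]
```

View pics/tc.png

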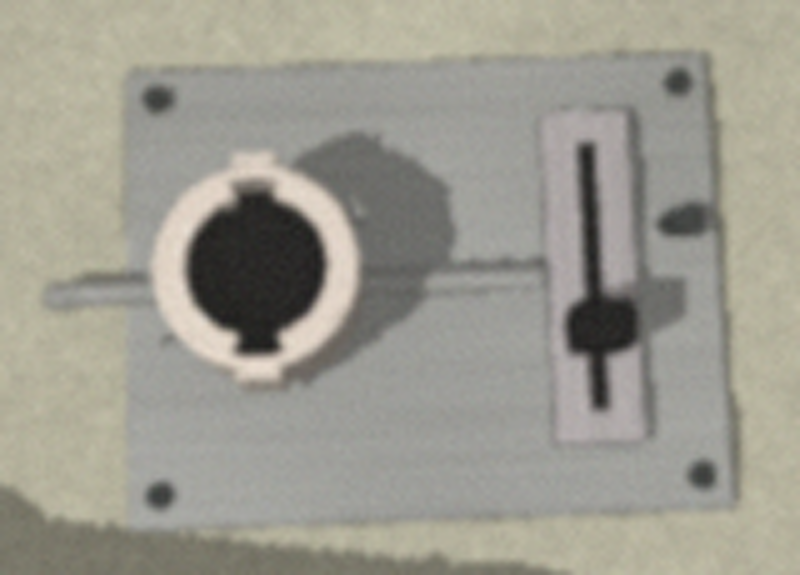

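View pics/lc.png

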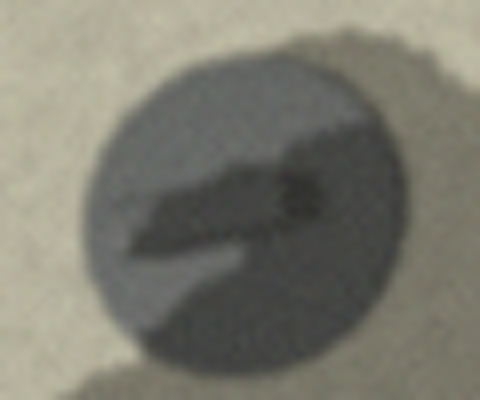

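View pics/sc.png

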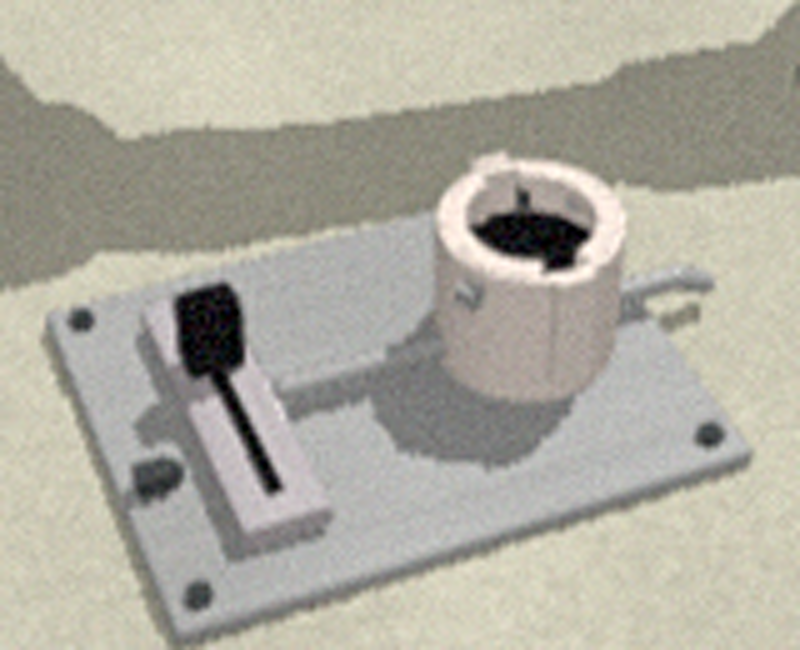

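```bash
python3 - <<'E'
from h import *
def circ(p):
    A=np.c_[2*p[:,:2],np.ones(len(p))];x=np.linalg.lstsq(A,(p[:,:2]**2).sum(1),rcond=None)[0];return x[:2],np.sqrt(x[2]+x[0]**2+x[1]**2)
for n in("top","scene"):
    d=dict(np.load(n+"0.npz"));P=cloud(d).reshape(-1,3);P=P[~np.isnan(P[:,0])]
    def sel(x0,x1,y0,y1,z0,z1):
        return P[(P[:,0]>x0)&(P[:,0]<x1)&(P[:,1]>y0)&(P[:,1]<y1)&(P[:,2]>z0)&(P[:,2]<z1)]
    rim=sel(520,660,0,140,81,90)
    print(n,"rim",len(rim),rim.mean(0),rim.min(0),rim.max(0), cv2.minEnclosingCircle(rim[:,:2].astype(np.float32)))
    cap=sel(400,570,220,400,22,64);print("lid",len(cap),cv2.minEnclosingCircle(cap[:,:2].astype(np.float32)))
    cp=sel(400,570,220,400,25,32);print("cap z",np.median(cp[:,2]),cv2.minEnclosingCircle(cp[:,:2].astype(np.float32)))
    f=sel(400,570,220,400,54,64);print("fin",len(f),f.mean(0),cv2.minAreaRect(f[:,:2].astype(np.float32)))
    g=sel(500,700,-120,-30,58,70);print("grip",len(g),g.mean(0),g.min(0),g.max(0),cv2.minAreaRect(g[:,:2].astype(np.float32)))
    t=sel(480,700,-115,-35,21.5,27);print("track",len(t),cv2.minAreaRect(t[:,:2].astype(np.float32)))
    pt=sel(560,660,-140,-98,16,27);print("ptr",len(pt),pt.round(0).tolist()[:60])
    pl=sel(420,760,-160,190,6,14);print("plate",len(pl),cv2.minAreaRect(pl[:,:2].astype(np.float32)))
    tr=sel(400,700,-420,-180,35,60);print("tape",cv2.minEnclosingCircle(tr[:,:2].astype(np.float32)))
E
```

```text
top rim 684 [583.36347909  68.64018215  84.31178219] [536.90424055  26.40669624  81.09462227] [631.50973391 111.13508923  87.56986103] ((584.2069702148438, 66.73921966552734), 47.846309661865234)
lid 1293 ((481.0748596191406, 322.0057678222656), 43.2501220703125)
cap z 27.79555813393449 ((481.0152282714844, 322.0201721191406), 43.22321701049805)
fin 160 [481.21573864 321.45025045  59.17516153] ((481.2272644042969, 322.27386474609375), (13.643428802490234, 45.8322868347168), 10.425616264343262)
grip 121 [559.99896255 -76.07731476  63.41669433] [550.84596228 -88.81035396  59.17977887] [570.41690666 -63.00820252  67.42289767] ((560.658935546875, -75.91433715820312), (25.774152755737305, 19.551816940307617), 89.7932357788086)
track 978 ((586.4659423828125, -72.35310363769531), (72.1474609375, 151.72682189941406), 79.57453918457031)
ptr 46 [[616.0, -112.0, 19.0], [615.0, -114.0, 22.0], [616.0, -116.0, 21.0], [616.0, -119.0, 17.0], [615.0, -120.0, 21.0], [615.0, -123.0, 21.0], [616.0, -125.0, 21.0], [616.0, -127.0, 20.0], [614.0, -109.0, 20.0], [614.0, -112.0, 20.0], [613.0, -113.0, 23.0],
[... 2671 characters left out ...]
606.0, -113.0, 17.0], [617.0, -100.0, 24.0], [605.0, -130.0, 20.0], [606.0, -128.0, 21.0], [608.0, -127.0, 22.0], [608.0, -124.0, 21.0], [609.0, -122.0, 21.0], [609.0, -120.0, 20.0], [608.0, -118.0, 19.0], [612.0, -117.0, 22.0], [610.0, -114.0, 19.0], [611.0, -112.0, 19.0], [615.0, -100.0, 18.0], [619.0, -99.0, 22.0], [609.0, -131.0, 21.0], [609.0, -129.0, 21.0], [609.0, -127.0, 21.0], [610.0, -125.0, 21.0], [612.0, -123.0, 22.0], [614.0, -122.0, 23.0], [614.0, -119.0, 22.0], [613.0, -117.0, 20.0], [613.0, -115.0, 19.0]]
plate 5089 ((585.2808837890625, 11.8499755859375), (213.07521057128906, 303.7785339355469), 0.8138577342033386)
tape ((531.74609375, -322.1180114746094), 49.447914123535156)
```

```bash
cat >> h.py <<'E'
def go(x,y,z,yaw_deg,s=None):
    s=s or read_state();T=tool(s)
    Rt=R.from_euler("xyz",[np.pi,0,np.radians(yaw_deg)])
    d=T[:3,:3].T@(np.array([x,y,z])-T[:3,3])/10
    w=(R.from_matrix(T[:3,:3]).inv()*Rt).as_rotvec()
    print("clk",round(s["clock"],2),"pos",s["eef_pos"].round(1),"yaw",np.degrees(s["tool_rot"][2]).round(2),"w",round(s["width"],1),"F",s["force"].round(1),"q7",s["qpos"][6].round(2))
    print("ROW",d.round(2).tolist(),w.round(4).tolist())
E
python3 -c "
from h import *
go(585,-85,190,90.8)"
```

```text
clk 0.15 pos [263.5 593.7 230.6] yaw 156.06 w 84.9 F [ 0.5 -0.1  0.7] q7 -0.02
ROW [-56.92, -48.98, 4.13] [-0.0013, 0.0008, 1.139]
```

carry_out --series '[[[-56.9,-49,0,0,0,1.139,8.5],[-56.9,-49,0,0,0,1.139,8.5],[-56.9,-49,0,0,0,1.139,8.5],[-56.9,-49,0,0,0,1.139,8.5],[-56.9,-49,0,0,0,1.139,8.5]]]'

```text
clock: 0.57
eef_pos: [353.2, 403.8, 231.2]
tool_rot: [-3.141, 0.0, 2.093]
force: [1.0, -0.3, 0.1]
width: 84.8
```

```bash
python3 -c "
from h import *
go(585,-85,190,90.8)"
```

```text
clk 0.57 pos [353.2 403.8 231.2] yaw 119.91 w 84.8 F [ 1.  -0.3  0.1] q7 -0.25
ROW [-53.93, -4.28, 4.12] [-0.0002, 0.0001, 0.5081]
```

carry_out --series '[[[-53.9,-4.3,4.1,0,0,0.508,8.5],[-53.9,-4.3,4.1,0,0,0.508,8.5],[-53.9,-4.3,4.1,0,0,0.508,8.5],[-53.9,-4.3,4.1,0,0,0.508,8.5],[-53.9,-4.3,4.1,0,0,0.508,8.5]]]'

```text
clock: 0.98
eef_pos: [443.2, 216.9, 215.4]
tool_rot: [3.142, 0.0, 1.586]
force: [0.6, 1.3, -0.7]
width: 85.1
```

```bash
python3 -c "
from h import *
go(585,-85,190,90.8)"
```

```text
clk 0.98 pos [443.2 216.9 215.4] yaw 90.86 w 85.1 F [ 0.6  1.3 -0.7] q7 -0.26
ROW [-30.4, 13.72, 2.55] [0.0001, 0.0001, 0.0011]
```

carry_out --series '[[[-30.4,13.7,2.5,0,0,0,8.5],[-30.4,13.7,2.5,0,0,0,8.5],[-30.4,13.7,2.5,0,0,0,8.5],[-30.4,13.7,2.5,0,0,0,8.5],[-30.4,13.7,2.5,0,0,0,8.5]]]'

```text
clock: 1.4
eef_pos: [532.4, 29.1, 199.7]
tool_rot: [-3.141, -0.0, 1.591]
force: [2.0, 1.2, 0.6]
width: 84.7
```

```bash
python3 -c "
from h import *
go(585,-85,190,90.8)"
```

```text
clk 1.4 pos [532.4  29.1 199.7] yaw 91.16 w 84.7 F [2.  1.2 0.6] q7 0.16
ROW [-11.51, 5.03, 0.97] [-0.0003, -0.0002, 0.0062]
```

carry_out --series '[[[-11.5,5,1,0,0,0.006,8.5],[-11.5,5,1,0,0,0.006,8.5],[-11.5,5,1,0,0,0.006,8.5],[-11.5,5,1,0,0,0.006,8.5],[-11.5,5,1,0,0,0.006,8.5]]]'

```text
clock: 1.82
eef_pos: [584.3, -86.8, 189.4]
tool_rot: [-3.141, 0.002, 1.579]
force: [0.6, 0.5, -0.4]
width: 85.2
```

```bash
python3 -c "
from h import *
s=read_state();d=get_image('wrist');np.savez('w1.npz',tool=tool(s),**d)
cv2.imwrite('pics/w1.png',d['img'])
crop(d['img'],200,60,440,260,3,'pics/w1c.png')
go(585,-85,190,90.8)"
```

```text
clk 1.87 pos [583.9 -83.8 189.4] yaw 90.68 w 85.0 F [-0.5  1.2 -1. ] q7 0.34
ROW [-0.12, 0.11, -0.06] [-0.0013, -0.0004, -0.0022]
```

View pics/w1.png

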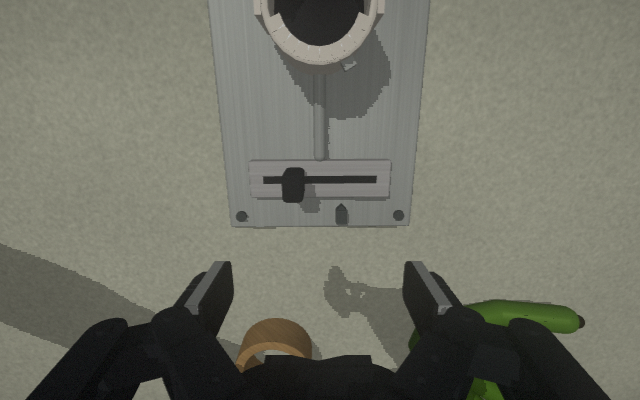

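View pics/w1c.png

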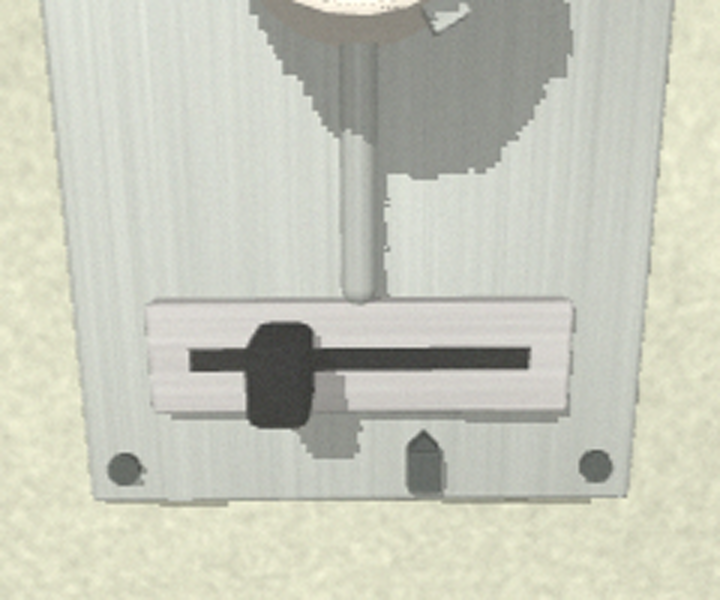

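The wrist picture shows the grip at about (293,185) and the pointer tip at (341,204). The arm was still settling, so I'll measure again now.

```bash
python3 - <<'E'
from h import *
s=read_state();print(s['qd'].round(3));d=get_image('wrist');T=tool(s)
np.savez('w2.npz',tool=T,**d)
W=T@d["T_tool_cam"];P=cloud(d,W);K=d["mtx"]
crop(d['img'],200,100,440,260,3,'pics/w2c.png')
p=P.reshape(-1,3);p=p[~np.isnan(p[:,0])]
def sel(x0,x1,y0,y1,z0,z1):return p[(p[:,0]>x0)&(p[:,0]<x1)&(p[:,1]>y0)&(p[:,1]<y1)&(p[:,2]>z0)&(p[:,2]<z1)]
g=sel(500,700,-130,-30,60,70);print("grip",len(g),np.median(g,0),g.min(0),g.max(0),cv2.minAreaRect(g[:,:2].astype(np.float32)))
t=sel(480,700,-105,-35,22,27);print("track",len(t),t.mean(0),cv2.minAreaRect(t[:,:2].astype(np.float32)))
pt=sel(570,660,-140,-98,17,27)
for y in range(-135,-98,4):
    q=pt[(pt[:,1]>=y)&(pt[:,1]<y+4)]
    if len(q):print(y,len(q),q[:,0].min().round(1),q[:,0].max().round(1),q[:,0].mean().round(1),q[:,2].mean().round(1))
for u,v in[(242,216),(398.5,215.5)]:
    z=10; c=np.linalg.inv(K)@[u,v,1];r=W[:3,:3]@c;print((W[:3,3]+r*(12-W[2,3])/r[2]).round(1))
for u,v in[(341.3,204)]:
    for z in(20,22):c=np.linalg.inv(K)@[u,v,1];r=W[:3,:3]@c;print("tip",(W[:3,3]+r*(z-W[2,3])/r[2]).round(1))
E
```

```text
[-0.047 -0.015 -0.031  0.02  -0.006  0.002 -0.001]
grip 574 [560.26831728 -76.67321854  63.51081927] [549.76636759 -91.19268523  60.00270379] [569.66936085 -63.85289419  65.72417209] ((559.7100830078125, -77.5107421875), (27.320032119750977, 19.89803695678711), 89.82093048095703)
track 4451 [589.26028808 -74.99541862  23.58114064] ((585.3967895507812, -66.00650024414062), (149.75750732421875, 61.990814208984375), 1.2675225734710693)
-131 12 604.6 615.8 609.9 21.3
-127 39 604.4 615.8 610.0 21.2
-123 36 604.3 615.6 609.9 21.5
-119 35 604.2 615.4 609.6 21.4
-115 42 604.2 615.3 609.9 20.3
-111 14 607.5 613.0 610.1 19.4
[ 497.3 -120.7   12. ]
[ 676.2 -117.9   12. ]
tip [ 609.7 -102.4   20. ]
tip [ 609.5 -101.8   22. ]
```

View pics/w2c.png

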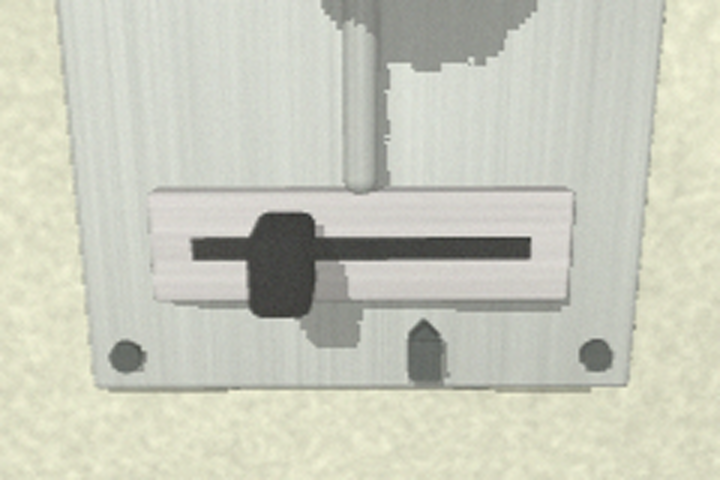

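```bash
python3 -c "
from h import *
go(559.8,-77,34,90.8)"
```

```text
clk 1.92 pos [583.7 -82.  189.5] yaw 90.82 w 85.2 F [-0.1  0.6 -0.8] q7 0.34
ROW [0.51, -2.36, 15.55] [-0.0014, -0.0014, 0.0004]
```

carry_out --series '[[[0.5,-2.36,8,0,0,0,6],[0.5,-2.36,8,0,0,0,6],[0.5,-2.36,8,0,0,0,6],[0.5,-2.36,8,0,0,0,6],[0.5,-2.36,8,0,0,0,6]]]'

```text
clock: 2.33
eef_pos: [562.5, -77.5, 111.6]
tool_rot: [3.139, 0.0, 1.587]
force: [1.6, -0.0, 0.7]
width: 60.0
```

```bash
python3 -c "
from h import *
go(559.8,-77,34,90.8)"
```

```text
clk 2.33 pos [562.5 -77.5 111.6] yaw 90.9 w 60.0 F [ 1.6 -0.   0.7] q7 0.39
ROW [0.06, -0.29, 7.76] [0.0029, 0.0002, 0.0018]
```

carry_out --series '[[[0.05,-0.25,4,0,0,0,5],[0.05,-0.25,7.7,0,0,0,5],[0.05,-0.25,7.7,0,0,0,5],[0.05,-0.25,7.7,0,0,0,5],[0.05,-0.25,7.7,0,0,0,5]]]'

```text
clock: 2.75
eef_pos: [560.6, -78.3, 35.6]
tool_rot: [3.137, 0.001, 1.585]
force: [0.5, 0.5, 0.6]
width: 50.1
```

```bash
python3 -c "
from h import *
go(559.8,-77,34,90.8)
s=read_state();d=get_image('wrist');crop(d['img'],150,150,490,330,2,'pics/w3.png')"
```

```text
clk 2.75 pos [560.6 -78.3  35.6] yaw 90.8 w 50.1 F [0.5 0.5 0.6] q7 0.43
ROW [0.14, -0.08, 0.16] [0.0045, 0.0008, 0.0001]
```

View pics/w3.png

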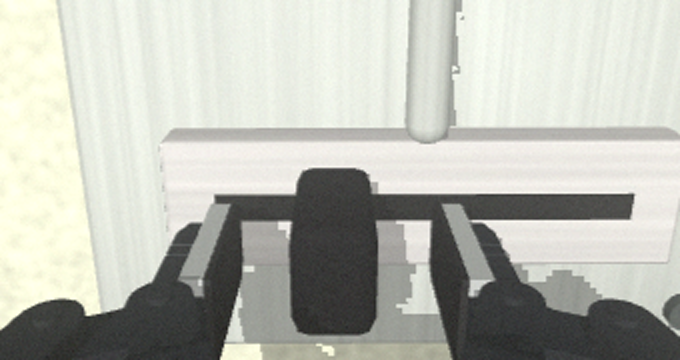

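The grip block stands midway between the fingers. Closing now.

carry_out --series '[[[0.1,-0.08,0.1,0.004,0,0,1.5],[0.1,-0.08,0.1,0.004,0,0,1.5],[0.1,-0.08,0.1,0.004,0,0,1.5],[0.1,-0.08,0.1,0.004,0,0,1.5],[0.1,-0.08,0.1,0.004,0,0,1.5]]]'

```text
clock: 3.22
eef_pos: [558.8, -76.8, 33.8]
tool_rot: [-3.141, -0.0, 1.585]
force: [-0.5, 0.4, 7.9]
width: 19.2
```

carry_out --series '[[[0,0,0,0,0,0,1.5],[0,0,0,0,0,0,1.5]]]'

```text
clock: 3.38
eef_pos: [558.8, -76.8, 33.9]
tool_rot: [-3.141, -0.0, 1.585]
force: [0.6, 0.3, 7.4]
width: 19.1
```

```bash
python3 -c "
from h import *
go(609.4,-77,34,90.8)"
```

```text
clk 3.38 pos [558.8 -76.8  33.9] yaw 90.82 w 19.1 F [0.6 0.3 7.4] q7 0.43
ROW [-0.09, 5.06, -0.02] [-0.0007, -0.0001, 0.0004]
```

carry_out --series '[[[0,1,0,0,0,0,1.5],[0,2.5,0,0,0,0,1.5],[0,4,0,0,0,0,1.5],[0,4.97,0,0,0,0,1.5],[0,4.97,0,0,0,0,1.5]]]'

```text
clock: 3.8
eef_pos: [610.8, -76.0, 33.9]
tool_rot: [3.14, 0.0, 1.586]
force: [2.0, 1.5, 6.7]
width: 19.2
```

carry_out --series '[[[0,0,0,0,0,0,1.5],[0,0,0,0,0,0,1.5]]]'

```text
clock: 3.97
eef_pos: [609.9, -76.0, 33.9]
tool_rot: [3.14, 0.0, 1.585]
force: [1.5, 1.6, 5.4]
width: 19.4
```

```bash
python3 -c "
from h import *
go(608.5,-77,34,90.8)
d=get_image('wrist');crop(d['img'],150,120,490,330,2,'pics/w4.png')"
```

```text
clk 3.97 pos [609.9 -76.   33.9] yaw 90.83 w 19.4 F [1.5 1.6 5.4] q7 0.4
ROW [-0.1, -0.15, -0.01] [0.0019, 0.0003, 0.0006]
```

View pics/w4.png

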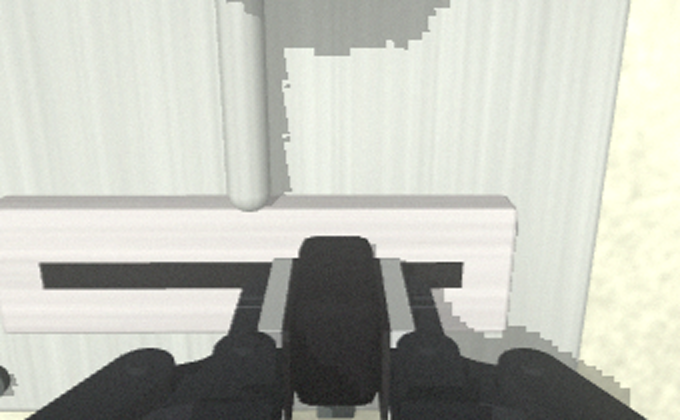

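carry_out --series '[[[0,-0.14,0,0,0,0,1.5],[0,-0.14,0,0,0,0,1.5],[0,-0.14,0,0,0,0,1.5],[0,-0.14,0,0,0,0,1.5]]]'

```text
clock: 4.35
eef_pos: [608.1, -76.0, 33.9]
tool_rot: [3.14, 0.0, 1.585]
force: [0.9, 0.6, 6.5]
width: 19.4
```

carry_out --series '[[[0,0,0,0,0,0,3],[0,0,0,0,0,0,5],[0,0,0,0,0,0,5],[0,0,0,0,0,0,5]]]'

```text
clock: 4.68
eef_pos: [605.3, -76.3, 31.7]
tool_rot: [-3.137, -0.0, 1.585]
force: [-0.1, 0.2, -0.4]
width: 50.2
```

carry_out --series '[[[0,0,-4,0,0,0,5],[0,0,-8,0,0,0,5],[0,0,-12,0,0,0,5],[0,0,-14,0,0,0,5],[0,0,-14,0,0,0,5]]]'

```text
clock: 5.1
eef_pos: [609.4, -77.2, 177.1]
tool_rot: [3.136, 0.001, 1.585]
force: [0.4, 0.6, 0.7]
width: 49.7
```

carry_out --series '[[[0,0,0,0,0,0,6],[0,0,0,0,0,0,7],[0,0,0,0,0,0,7]]]'

```text
clock: 5.35
eef_pos: [604.9, -75.9, 170.1]
tool_rot: [-3.134, -0.001, 1.585]
force: [0.7, -0.6, -0.7]
width: 70.1
```

```bash
cat > m.py <<'E'
from h import *
import sys
s=read_state();print(s['qd'].round(3));d=get_image('wrist');T=tool(s)
W=T@d["T_tool_cam"];P=cloud(d,W);K=d["mtx"]
crop(d['img'],200,60,440,260,3,sys.argv[1])
p=P.reshape(-1,3);p=p[~np.isnan(p[:,0])]
def sel(x0,x1,y0,y1,z0,z1):return p[(p[:,0]>x0)&(p[:,0]<x1)&(p[:,1]>y0)&(p[:,1]<y1)&(p[:,2]>z0)&(p[:,2]<z1)]
g=sel(500,700,-130,-30,60,70);print("grip",len(g),np.median(g,0),g.min(0),g.max(0),cv2.minAreaRect(g[:,:2].astype(np.float32)))
t=sel(480,700,-90,-60,22,27);print("track",len(t),t.min(0),t.max(0))
pt=sel(570,660,-140,-103,17,27)
for y in range(-135,-98,4):
    q=pt[(pt[:,1]>=y)&(pt[:,1]<y+4)]
    if len(q):print(y,len(q),q[:,0].min().round(1),q[:,0].max().round(1),q[:,0].mean().round(1),q[:,2].mean().round(1))
go(608.5,-77,180,90.8,s)
E
python3 m.py pics/w5.png
```

```text
[ 0.001  0.007  0.001 -0.004 -0.001  0.    -0.001]
grip 639 [607.77640427 -75.8907973   63.50548558] [597.92612557 -89.88644278  60.01027746] [617.86847804 -62.94807429  65.76364585] ((607.864501953125, -76.44219207763672), (19.800207138061523, 26.9466609954834), 0.5968360900878906)
track 3657 [510.70993368 -89.99700848  22.00319709] [660.45385692 -60.00404273  26.24177307]
-131 20 604.7 615.4 610.4 21.3
-127 39 604.6 615.4 609.7 21.4
-123 36 604.6 615.2 609.9 21.5
-119 35 604.5 615.2 610.1 21.3
-115 48 604.5 615.0 609.6 20.4
-111 18 606.5 613.9 610.2 19.1
clk 5.35 pos [604.9 -75.9 170.1] yaw 90.8 w 70.1 F [ 0.7 -0.6 -0.7] q7 0.34
ROW [-0.11, 0.35, -1.0] [-0.0074, -0.0005, 0.0]
```

View pics/w5.png

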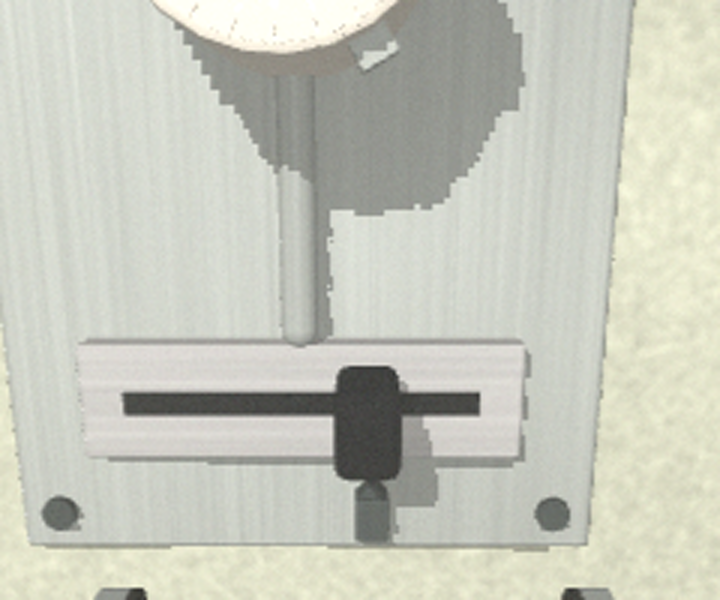

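Grip centre reads x≈607.9 against the pointer's 609.5 at that line, so the slide is about 1.6 mm short. I'll regrip and nudge it.

carry_out --series '[[[0,0.3,4,0,0,0,5],[0,0.3,8,0,0,0,5],[0,0.3,12,0,0,0,5],[0,0.3,13.6,0,0,0,5],[0,0.3,13.6,0,0,0,5]]]'

```text
clock: 5.82
eef_pos: [604.0, -75.5, 30.0]
tool_rot: [-3.127, -0.001, 1.585]
force: [-0.5, -0.0, -0.6]
width: 50.2
```

carry_out --series '[[[0,0,0,0,0,0,4],[0,0,0,0,0,0,3.5],[0,0,0,0,0,0,3.5],[0,0,0,0,0,0,3.5]]]'

```text
clock: 6.15
eef_pos: [609.9, -76.4, 37.5]
tool_rot: [-3.141, 0.0, 1.585]
force: [-0.5, -0.0, -0.6]
width: 35.0
```

```bash
python3 -c "
from h import *
go(608,-77,34,90.8);print(read_state()['qd'].round(3))"
```

```text
clk 6.15 pos [609.9 -76.4  37.5] yaw 90.81 w 35.0 F [-0.5 -0.  -0.6] q7 0.4
ROW [-0.06, -0.19, 0.35] [-0.001, 0.0004, 0.0001]
[-0.     0.001 -0.001  0.006  0.    -0.002 -0.001]
```

carry_out --series '[[[0,0,0,0,0,0,2.8],[0,0,0,0,0,0,1.5],[0,0,0,0,0,0,1.5],[0,0,0,0,0,0,1.5],[0,0,0,0,0,0,1.5]]]'

```text
clock: 6.57
eef_pos: [609.2, -76.2, 37.0]
tool_rot: [-3.139, -0.0, 1.585]
force: [-1.3, 0.7, 6.5]
width: 18.6
```

carry_out --series '[[[0,0,0,0,0,0,1.5],[0,0,0,0,0,0,1.5],[0,0,0,0,0,0,1.5]]]'

```text
clock: 6.82
eef_pos: [609.3, -76.2, 37.0]
tool_rot: [-3.139, -0.0, 1.585]
force: [-1.9, 0.9, 5.5]
width: 18.7
```

carry_out --series '[[[0,0,0,0,0,0,2.2],[0,0,0,0,0,0,3],[0,0,0,0,0,0,4],[0,0,0,0,0,0,5],[0,0,0,0,0,0,5]]]'

```text
clock: 7.23
eef_pos: [608.5, -76.2, 35.6]
tool_rot: [-3.137, -0.0, 1.585]
force: [-0.0, 0.0, 0.1]
width: 49.8
```

carry_out --series '[[[0,0,-4,0,0,0,5],[0,0,-8,0,0,0,5],[0,0,-12,0,0,0,5],[0,0,-14,0,0,0,5],[0,0,-14,0,0,0,5]]]'

```text
clock: 7.65
eef_pos: [612.6, -77.1, 181.2]
tool_rot: [3.136, 0.001, 1.585]
force: [1.4, -0.9, 0.4]
width: 50.4
```

carry_out --series '[[[0,0,0,0,0,0,7],[0,0,0,0,0,0,7],[0,0,0,0,0,0,7],[0,0,0,0,0,0,7],[0,0,0,0,0,0,7]]]'

```text
clock: 8.07
eef_pos: [608.4, -76.2, 174.4]
tool_rot: [-3.135, -0.0, 1.585]
force: [0.6, 0.5, 0.4]
width: 69.9
```

```bash
python3 m.py pics/w6.png
```

```text
[ 0.    -0.006  0.002 -0.006  0.001  0.001 -0.001]
grip 608 [608.8113315  -75.76833085  63.52649352] [598.78945474 -89.88712117  60.06073277] [618.85625531 -62.987881    66.09170995] ((608.802978515625, -76.41635131835938), (19.80182647705078, 26.835073471069336), 1.4718209505081177)
track 3556 [510.78123651 -89.99792806  22.00177515] [660.35000291 -60.01845105  26.07569247]
-131 21 605.1 615.9 610.2 21.5
-127 34 605.0 615.9 610.3 21.5
-123 41 605.0 615.8 610.4 21.3
-119 35 605.0 615.7 610.4 21.5
-115 45 604.9 615.7 610.3 20.2
-111 17 607.0 613.4 610.0 19.5
clk 8.07 pos [608.4 -76.2 174.4] yaw 90.79 w 69.9 F [0.6 0.5 0.4] q7 0.34
ROW [-0.08, 0.0, -0.56] [-0.0064, -0.0001, -0.0001]
```

View pics/w6.png

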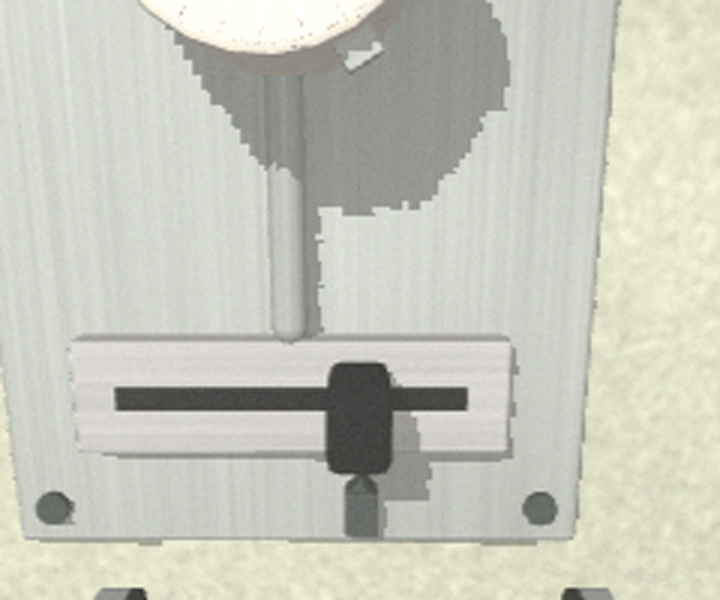

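Still about 0.7–1 mm short; one more small nudge, as time allows.

carry_out --series '[[[0,0.1,4,0,0,0,5],[0,0.1,8,0,0,0,5],[0,0.1,12,0,0,0,5],[0,0.1,13.8,0,0,0,5],[0,0.1,13.8,0,0,0,5]]]'

```text
clock: 8.53
eef_pos: [605.5, -75.5, 32.6]
tool_rot: [-3.128, -0.001, 1.585]
force: [-1.2, 0.1, 0.4]
width: 50.1
```

carry_out --series '[[[0,0,0,0,0,0,4],[0,0,0,0,0,0,3.5],[0,0,0,0,0,0,3.5],[0,0,0,0,0,0,3.5],[0,0,0,0,0,0,3.5]]]'

```text
clock: 8.95
eef_pos: [610.7, -76.2, 39.3]
tool_rot: [-3.14, 0.0, 1.585]
force: [-0.0, 0.0, -0.2]
width: 35.5
```

```bash
python3 -c "
from h import *
go(610.4,-76.5,36,90.8);print(read_state()['qd'].round(3))"
```

```text
clk 8.95 pos [610.7 -76.2  39.3] yaw 90.81 w 35.5 F [-0.   0.  -0.2] q7 0.4
ROW [-0.03, -0.03, 0.33] [-0.0014, 0.0002, 0.0002]
[ 0.     0.008 -0.003  0.004 -0.001 -0.001 -0.001]
```

Settled at 610.7, where I want it (the last one closed at 609.9, and the slide ended at 608.8).

carry_out --series '[[[0,0,0,0,0,0,2.8],[0,0,0,0,0,0,1.5],[0,0,0,0,0,0,1.5],[0,0,0,0,0,0,1.5],[0,0,0,0,0,0,1.5]]]'

```text
clock: 9.37
eef_pos: [610.1, -76.1, 38.6]
tool_rot: [-3.139, -0.0, 1.585]
force: [-1.6, 1.3, 6.1]
width: 19.1
```

carry_out --series '[[[0,0,0,0,0,0,1.5],[0,0,0,0,0,0,2.5],[0,0,0,0,0,0,3.5],[0,0,0,0,0,0,5],[0,0,0,0,0,0,5]]]'

```text
clock: 9.78
eef_pos: [609.5, -76.2, 37.5]
tool_rot: [-3.137, 0.0, 1.585]
force: [0.6, -0.5, 0.5]
width: 50.3
```

carry_out --series '[[[0,0,-4,0,0,0,5],[0,0,-8,0,0,0,5],[0,0,-12,0,0,0,5],[0,0,-14,0,0,0,5],[0,0,-14,0,0,0,5]]]'

```text
clock: 10.2
eef_pos: [613.6, -77.0, 183.1]
tool_rot: [3.136, 0.001, 1.585]
force: [1.1, -0.5, -0.5]
width: 50.0
```

carry_out --series '[[[0,0,0,0,0,0,7],[0,0,0,0,0,0,7],[0,0,0,0,0,0,7],[0,0,0,0,0,0,7],[0,0,0,0,0,0,7]]]'

```text
clock: 10.62
eef_pos: [609.5, -76.1, 176.4]
tool_rot: [-3.135, -0.0, 1.585]
force: [-0.5, 0.1, -0.7]
width: 70.3
```

```bash
python3 m.py pics/w7.png; python3 -c "
from h import *
go(420,240,250,100)"
```

```text
[ 0.    -0.008  0.003 -0.006  0.001  0.     0.   ]
grip 599 [609.6801435  -75.52717713  63.51550972] [599.73578773 -89.43510247  60.01638342] [619.15889652 -62.93424449  65.77374512] ((609.2085571289062, -76.1719741821289), (19.31543731689453, 26.360822677612305), 1.4207913875579834)
track 3515 [510.60166356 -89.97510229  22.00167027] [660.14081322 -60.00820198  26.24162599]
-131 19 605.0 615.9 610.2 21.2
-127 35 605.0 615.9 610.6 21.6
-123 35 604.9 615.8 610.3 21.4
-119 38 604.9 615.7 610.2 21.5
-115 43 604.8 615.6 610.1 20.3
-111 16 606.9 613.4 610.2 19.2
clk 10.62 pos [609.5 -76.1 176.4] yaw 90.8 w 70.3 F [-0.5  0.1 -0.7] q7 0.34
ROW [-0.09, -0.1, -0.36] [-0.0064, -0.0002, -0.0]
clk 10.67 pos [609.6 -76.2 176.7] yaw 90.79 w 69.8 F [-0.5 -0.9 -0. ] q7 0.34
ROW [31.88, -18.57, -7.22] [-0.0059, -0.0006, -0.1607]
```

View pics/w7.png

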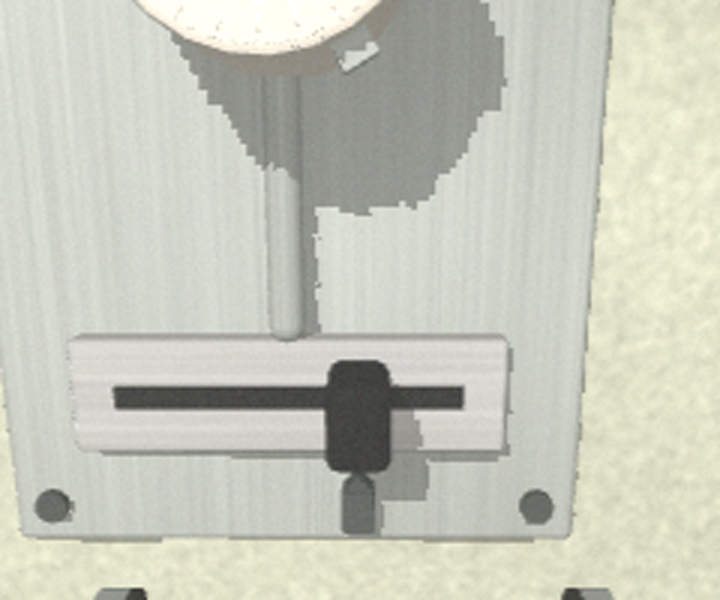

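Grip 609.5 and pointer line 609.8, so the slide is level and the blocky grip sits in line with the tip at (358,475) in the crop. Next is a view of the pot on the way.

carry_out --series '[[[14.2,-2.5,-3,0,0,0,8.5],[14.2,-2.5,-3,0,0,0,8.5],[14.2,-2.5,-3,0,0,0,8.5],[14.2,-2.5,-3,0,0,0,8.5],[14.2,-2.5,-3,0,0,0,8.5]]]'

```text
clock: 11.08
eef_pos: [582.6, 73.6, 208.1]
tool_rot: [-3.137, -0.005, 1.594]
force: [-0.3, 0.2, -0.3]
width: 85.1
```

carry_out --series '[[[0,0,0,0,0,0,8.5],[0,0,0,0,0,0,8.5],[0,0,0,0,0,0,8.5]]]'

```text
clock: 11.33
eef_pos: [583.4, 63.4, 207.5]
tool_rot: [-3.137, 0.001, 1.582]
force: [-0.1, -0.2, -0.3]
width: 84.7
```

```bash
python3 - <<'E'
from h import *
s=read_state();print(s['qd'].round(3));d=get_image('wrist');T=tool(s)
np.savez('w8.npz',tool=T,**d)
W=T@d["T_tool_cam"];P=cloud(d,W);K=d["mtx"]
crop(d['img'],200,60,440,260,3,"pics/w8.png")
p=P.reshape(-1,3);p=p[~np.isnan(p[:,0])]
r=p[(abs(p[:,2]-85)<4)&(abs(p[:,0]-584)<60)&(abs(p[:,1]-67)<60)]
print(len(r),np.median(r,0),r.min(0),r.max(0))
# outer points by radial bins (excluding rib directions)
c=np.array([584,67.])
from scipy.optimize import least_squares
for it in range(3):
    a=np.degrees(np.arctan2(r[:,1]-c[1],r[:,0]-c[0]));rr=np.hypot(*(r[:,:2]-c).T)
    o=[];i=[];rb=[]
    for k in range(-180,180,6):
        m=(a>=k)&(a<k+6)
        if m.sum()<3: continue
        off=min(abs((k+3-0.8+180)%180),abs(180-(k+3-.8+180)%180))
        if off>25: o.append(r[m][rr[m].argmax(),:2]); i.append(r[m][rr[m].argmin(),:2])
    for nm,q in(("out",o),("in",i)):
        q=np.array(q);f=least_squares(lambda x:np.hypot(q[:,0]-x[0],q[:,1]-x[1])-x[2],[*c,40],loss="soft_l1");print(nm,len(q),f.x.round(2))
    
    
rb=r[np.hypot(*(r[:,:2]-c).T)>44.5]
for sg in(1,-1):
    q=rb[sg*(rb[:,0]-c[0])>0];print("rib",len(q),q.mean(0).round(2),q.min(0).round(1),q.max(0).round(1))
go(481,322,200,100.5)
E
```

```text
[ 0.008 -0.    -0.003  0.001 -0.003 -0.001 -0.001]
3288 [583.42335124  73.41451596  84.16650857] [536.35096384  25.19511521  81.00320035] [630.50003987 110.36727667  86.64880956]
out 44 [583.45  67.75  42.46]
in 44 [583.42  67.69  29.52]
out 44 [583.45  67.75  42.46]
in 44 [583.42  67.69  29.52]
out 44 [583.45  67.75  42.46]
in 44 [583.42  67.69  29.52]
rib 48 [629.28  68.77  84.2 ] [627.9  58.8  82.1] [630.5  77.1  86.2]
rib 73 [538.13  67.55  84.31] [536.4  58.   81.4] [540.   75.9  86. ]
clk 11.38 pos [583.4  63.4 207.6] yaw 90.64 w 85.0 F [ 0.3 -0.1 -0.1] q7 0.1
ROW [25.97, -9.95, 0.77] [-0.0045, 0.0007, -0.1721]
```

View pics/w8.png

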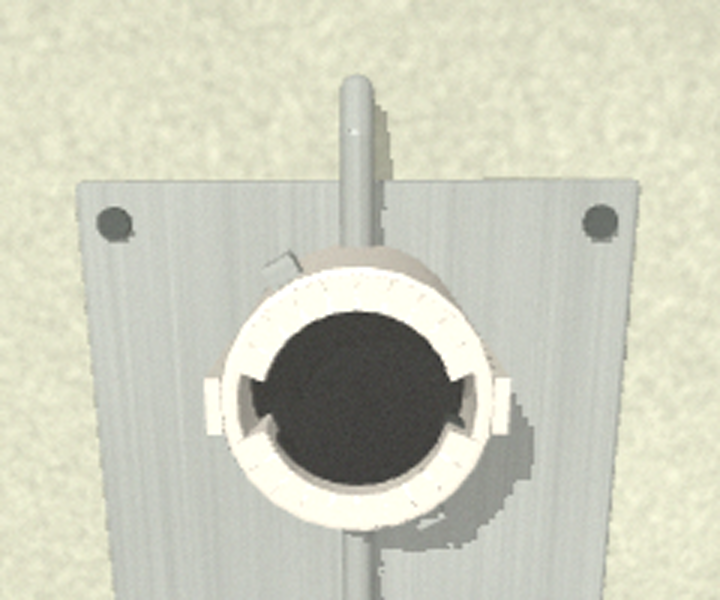

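The pot is at (583.4, 67.7), with its ribs and notches 0.8° from world x. Now to the lid.

carry_out --series '[[[26,-9.9,0.5,0,0,-0.172,8.5],[26,-9.9,0.5,0,0,-0.172,8.5],[26,-9.9,0.5,0,0,-0.172,8.5],[26,-9.9,0.5,0,0,-0.172,8.5],[26,-9.9,0.5,0,0,-0.172,8.5]]]'

```text
clock: 11.8
eef_pos: [506.3, 259.2, 204.3]
tool_rot: [-3.138, -0.0, 1.754]
force: [0.9, -0.1, 0.2]
width: 84.9
```

```bash
python3 - <<'E'
from h import *
go(481,322,200,100.5)
E
```

```text
clk 11.8 pos [506.3 259.2 204.3] yaw 100.48 w 84.9 F [ 0.9 -0.1  0.2] q7 -0.11
ROW [6.64, -1.34, 0.44] [-0.004, -0.0004, -0.0004]
```

carry_out --series '[[[6.4,-1.3,2,-0.004,0,0,8.5],[6.4,-1.3,2,-0.004,0,0,8.5],[6.4,-1.3,2,-0.004,0,0,8.5],[6.4,-1.3,2,-0.004,0,0,8.5],[6.4,-1.3,2,-0.004,0,0,8.5]]]'

```text
clock: 12.22
eef_pos: [483.0, 317.6, 184.5]
tool_rot: [3.141, 0.001, 1.754]
force: [-0.4, -1.1, 0.6]
width: 84.9
```

carry_out --series '[[[0,0,0,0,0,0,8.5],[0,0,0,0,0,0,8.5]]]'

```text
clock: 12.38
eef_pos: [483.2, 317.5, 184.9]
tool_rot: [3.141, -0.0, 1.753]
force: [-0.3, 0.2, 0.0]
width: 85.2
```

```bash
cat > lid.py <<'E'
from h import *
import sys
s=read_state();print(s['qd'].round(3));d=get_image('wrist');T=tool(s)
W=T@d["T_tool_cam"];P=cloud(d,W);K=d["mtx"]
crop(d['img'],180,60,460,260,2.8,sys.argv[1])
p=P.reshape(-1,3);p=p[~np.isnan(p[:,0])]
r=p[(abs(p[:,2]-43)<22)&(abs(p[:,0]-481)<70)&(abs(p[:,1]-320)<70)]
c=r[r[:,2]<33];f=r[r[:,2]>57]
print("cap",len(c),np.median(c[:,2]),cv2.minEnclosingCircle(c[:,:2].astype(np.float32)))
(fc,sz,an)=cv2.minAreaRect(f[:,:2].astype(np.float32));print("fin",len(f),np.median(f[:,2]),fc,sz,an)
go(fc[0],fc[1],31,100.5,s)
E
python3 lid.py pics/w9.png
```

```text
[-0.003 -0.001 -0.009  0.001 -0.002  0.001 -0.001]
cap 4381 27.35938120807174 ((480.5101318359375, 321.2279357910156), 42.89698028564453)
fin 692 59.23946352793979 (480.3685302734375, 321.73626708984375) (13.9842529296875, 44.72977828979492) 10.957353591918945
clk 12.38 pos [483.2 317.5 184.9] yaw 100.44 w 85.2 F [-0.3  0.2  0. ] q7 -0.21
ROW [0.46, -0.21, 15.39] [0.0009, -0.0001, -0.001]
```

View pics/w9.png

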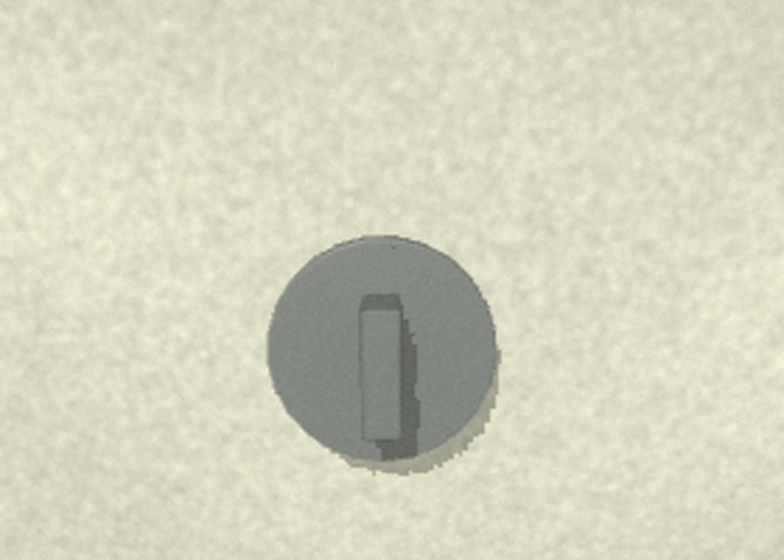

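carry_out --series '[[[0.44,-0.21,4,0,0,0,6],[0.44,-0.21,8,0,0,0,6],[0.44,-0.21,12,0,0,0,6],[0.44,-0.21,13.9,0,0,0,5],[0.44,-0.21,13.9,0,0,0,5]]]'

```text
clock: 12.85
eef_pos: [476.5, 320.9, 41.4]
tool_rot: [-3.134, 0.003, 1.755]
force: [-1.2, 0.1, 0.5]
width: 49.9
```

carry_out --series '[[[0,0,0,0,0,0,5],[0,0,0,0,0,0,5],[0,0,0,0,0,0,5]]]'

```text
clock: 13.1
eef_pos: [480.6, 324.2, 47.6]
tool_rot: [3.138, -0.002, 1.756]
force: [0.3, 0.2, 1.0]
width: 49.8
```

```bash
python3 - <<'E'
from h import *
go(480.4,321.4,32,100.6)
d=get_image('wrist');crop(d['img'],150,120,490,330,2,'pics/w10.png')
E
```

```text
clk 13.1 pos [480.6 324.2  47.6] yaw 100.62 w 49.8 F [0.3 0.2 1. ] q7 -0.15
ROW [-0.27, -0.07, 1.56] [0.0037, -0.0022, 0.0004]
```

View pics/w10.png

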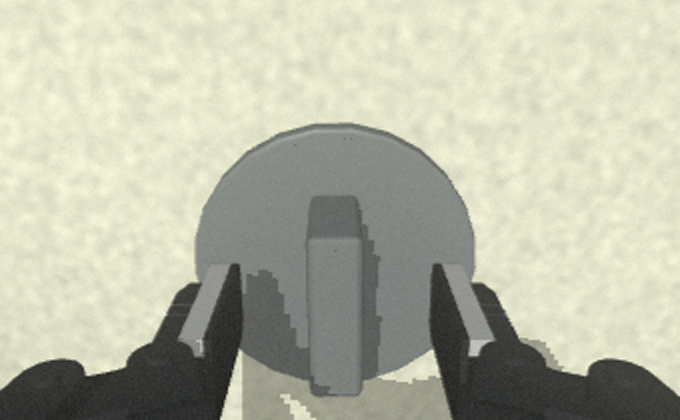

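carry_out --series '[[[-0.2,-0.03,0.5,0,0,0,4],[-0.2,-0.03,1,0,0,0,4],[-0.2,-0.03,1.3,0,0,0,4],[-0.2,-0.03,1.3,0,0,0,4],[-0.2,-0.03,1.3,0,0,0,4]]]'

```text
clock: 13.57
eef_pos: [478.7, 321.5, 32.2]
tool_rot: [-3.141, -0.0, 1.757]
force: [-0.2, -0.1, -0.6]
width: 40.2
```

carry_out --series '[[[0,0,0,0,0,0,4],[0,0,0,0,0,0,4]]]'

```text
clock: 13.73
eef_pos: [479.0, 321.7, 32.5]
tool_rot: [3.141, -0.001, 1.757]
force: [-0.2, -1.0, 0.0]
width: 40.1
```

```bash
python3 - <<'E'
from h import *
go(480.4,321.4,32,100.6)
E
```

```text
clk 13.73 pos [479.  321.7  32.5] yaw 100.66 w 40.1 F [-0.2 -1.   0. ] q7 -0.14
ROW [-0.05, 0.13, 0.05] [0.0001, -0.0007, 0.001]
```

Well placed; close.

carry_out --series '[[[0,0.1,0,0,0,0,2.5],[0,0.1,0,0,0,0,0.8],[0,0.1,0,0,0,0,0.8],[0,0.1,0,0,0,0,0.8],[0,0.1,0,0,0,0,0.8]]]'

```text
clock: 14.15
eef_pos: [480.3, 321.9, 32.7]
tool_rot: [3.141, -0.001, 1.757]
force: [0.7, 0.4, 1.0]
width: 13.2
```

carry_out --series '[[[0,0,0,0,0,0,0.8],[0,0,0,0,0,0,0.8]]]'

```text
clock: 14.32
eef_pos: [480.3, 321.9, 32.7]
tool_rot: [3.141, -0.001, 1.757]
force: [0.5, -0.7, 0.4]
width: 13.2
```

carry_out --series '[[[0,0,-2,0,0,0,0.8],[0,0,-5,0,0,0,0.8],[0,0,-8,0,0,0,0.8],[0,0,-11,0,0,0,0.8],[0,0,-12,0,0,0,0.8]]]'

```text
clock: 14.73
eef_pos: [481.4, 322.5, 156.2]
tool_rot: [3.137, -0.003, 1.757]
force: [0.7, 0.9, 0.3]
width: 13.2
```

```bash
python3 - <<'E'
from h import *
go(583.4,67.7,155,180.8)
d=get_image('wrist');crop(d['img'],150,120,490,330,2,'pics/w11.png')
E
```

```text
clk 14.73 pos [481.4 322.5 156.2] yaw 100.65 w 13.2 F [0.7 0.9 0.3] q7 -0.2
ROW [-26.92, 5.31, 0.06] [0.0058, 0.0008, -1.3989]
```

View pics/w11.png

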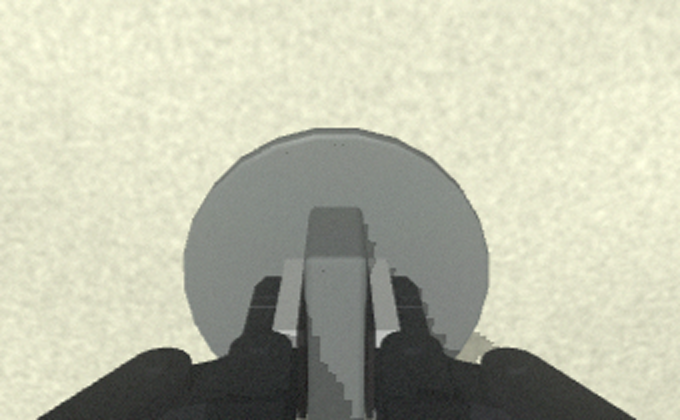

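carry_out --series '[[[-26.9,5.3,-1,0,0,-1.399,0.8],[-26.9,5.3,-1,0,0,-1.399,0.8],[-26.9,5.3,-1,0,0,-1.399,0.8],[-26.9,5.3,-1,0,0,-1.399,0.8],[-26.9,5.3,-1,0,0,-1.399,0.8]]]'

```text
clock: 15.2
eef_pos: [556.3, 126.6, 158.3]
tool_rot: [-3.14, -0.003, 2.389]
force: [0.7, 0.4, -1.5]
width: 13.0
```

```bash
python3 - <<'E'
from h import *
go(583,67.7,155,180.8)
E
```

```text
clk 15.2 pos [556.3 126.6 158.3] yaw 136.87 w 13.0 F [ 0.7  0.4 -1.5] q7 0.63
ROW [-5.98, -2.48, 0.31] [-0.001, -0.0033, -0.7667]
```

carry_out --series '[[[-5.9,-2.45,0.3,0,0,-0.767,0.8],[-5.9,-2.45,0.3,0,0,-0.767,0.8],[-5.9,-2.45,0.3,0,0,-0.767,0.8],[-5.9,-2.45,0.3,0,0,-0.767,0.8],[-5.9,-2.45,0.3,0,0,-0.767,0.8]]]'

```text
clock: 15.62
eef_pos: [581.9, 69.2, 154.9]
tool_rot: [3.141, -0.004, 3.011]
force: [-0.2, 0.4, -0.6]
width: 12.8
```

```bash
python3 - <<'E'
from h import *
go(583,67.7,145,180.8)
E
```

```text
clk 15.62 pos [581.9  69.2 154.9] yaw 172.54 w 12.8 F [-0.2  0.4 -0.6] q7 1.2
ROW [-0.13, -0.13, 0.98] [0.0008, -0.0039, -0.1441]
```

carry_out --series '[[[-0.13,-0.13,0.9,0,0,-0.144,0.8],[-0.13,-0.13,0.9,0,0,-0.144,0.8],[-0.13,-0.13,0.9,0,0,-0.144,0.8],[-0.13,-0.13,0.9,0,0,-0.144,0.8]]]'

```text
clock: 15.95
eef_pos: [583.6, 68.5, 147.1]
tool_rot: [3.141, -0.002, -3.135]
force: [0.9, 0.6, -1.8]
width: 13.1
```

```bash
python3 - <<'E'
from h import *
go(583,67.7,125,180.8)
s=read_state();d=get_image('wrist');cv2.imwrite('pics/w12.png',cv2.convertScaleAbs(d['img'],alpha=1.5));T=tool(s)
P=cloud(d,T@d["T_tool_cam"]).reshape(-1,3)
r=P[(abs(P[:,2]-85)<4)&(abs(P[:,0]-584)<60)&(abs(P[:,1]-67)<60)];print(len(r),r.min(0),r.max(0))
r=P[(abs(P[:,0]-584)<60)&(abs(P[:,1]-67)<60)&(abs(P[:,2]-139)<3)];print('cap',len(r),r.min(0),r.max(0))
d=get_image('top');np.savez('top1.npz',**d);crop(d['img'],235,150,395,285,5,'pics/t12.png')
E
```

```text
clk 15.95 pos [583.6  68.5 147.1] yaw -179.64 w 13.1 F [ 0.9  0.6 -1.8] q7 1.31
ROW [0.06, -0.09, 2.21] [0.0009, -0.002, -0.0077]
1552 [536.37448156  26.7181332   81.03218732] [570.93596013 106.59342864  87.0111833 ]
cap 6345 [541.13622672  26.06041192 136.01714853] [608.91925126 110.82006917 141.99981197]
```

View pics/w12.png

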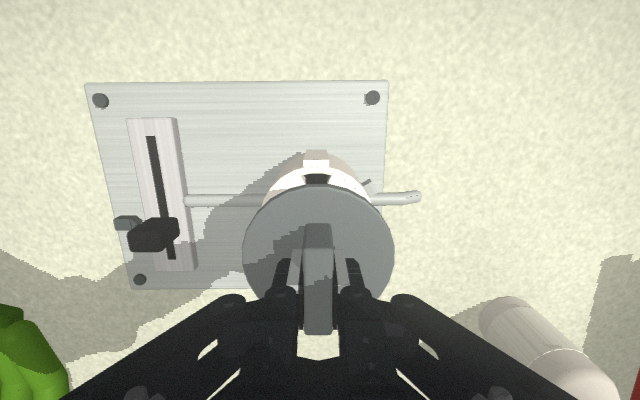

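```bash
python3 - <<'E'
from h import *
s=read_state();d=get_image('wrist');T=tool(s);print(s['eef_pos'],s['qd'].round(3))
P=cloud(d,T@d["T_tool_cam"]).reshape(-1,3)
r=P[(abs(P[:,2]-85)<4)&(abs(P[:,1]-67)<60)&(P[:,0]>530)&(P[:,0]<539.5)];print(len(r),r.min(0),r.max(0),r.mean(0))
r=P[(abs(P[:,2]-85)<4)&(abs(P[:,1]-67)<60)&(P[:,0]>530)&(P[:,0]<575)]
from scipy.optimize import least_squares
o=[]
for y in list(range(26,56,2))+list(range(80,110,2)):
    q=r[(r[:,1]>=y)&(r[:,1]<y+2)]
    if len(q)>2:o.append(q[q[:,0].argmin(),:2])
o=np.array(o);f=least_squares(lambda x:np.hypot(o[:,0]-x[0],o[:,1]-x[1])-43,[583,67],loss='soft_l1');print(len(o),f.x,f.cost)
go(583,67.8,125,180.8,s)
E
```

```text
[584.1328082   68.76283883 147.76775697] [-0.001 -0.006 -0.    -0.002  0.004  0.001  0.006]
129 [536.45577164  58.09111524  81.30747753] [539.38490079  75.51762137  85.53981484] [537.85500888  66.79005179  83.99863913]
29 [584.14822715  67.41261515] 1.2620678944941697
clk 16.05 pos [584.1  68.8 147.8] yaw -179.57 w 13.1 F [ 0.5  0.4 -2.4] q7 1.31
ROW [0.11, -0.1, 2.28] [0.0007, -0.0005, -0.0065]
```

View pics/t12.png

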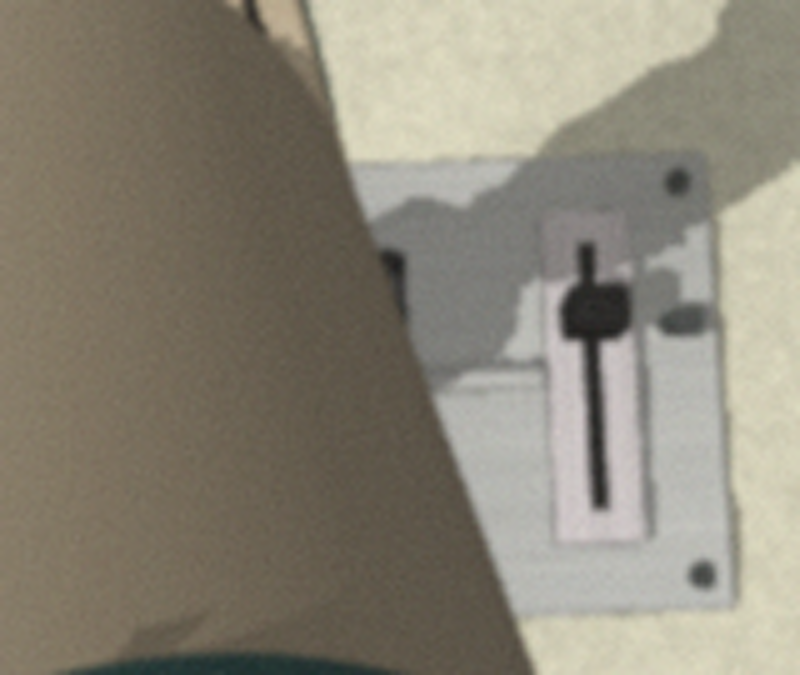

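The wrist view shows the lid over the pot, the notch at (318,180) and the fin aligned. Pot centre is about (583.7, 67.5). Descending.

carry_out --series '[[[0.09,-0.12,0.5,0,0,-0.0065,0.8],[0.09,-0.12,1.2,0,0,-0.0065,0.8],[0.09,-0.12,2,0,0,-0.0065,0.8],[0.09,-0.12,2,0,0,-0.0065,0.8],[0.09,-0.12,2,0,0,-0.0065,0.8]]]'

```text
clock: 16.52
eef_pos: [582.7, 67.3, 127.0]
tool_rot: [3.141, -0.002, -3.126]
force: [0.5, -0.3, -0.9]
width: 13.0
```

carry_out --series '[[[0,0,0,0,0,0,0.8],[0,0,0,0,0,0,0.8],[0,0,0,0,0,0,0.8]]]'

```text
clock: 16.77
eef_pos: [583.7, 67.4, 128.2]
tool_rot: [3.141, 0.001, -3.126]
force: [-0.1, -1.1, -1.7]
width: 13.0
```

```bash
python3 - <<'E'
from h import *
go(583.2,67.5,100,180.8);print(read_state()['tool_rot'])
E
```

```text
clk 16.77 pos [583.7  67.4 128.2] yaw -179.1 w 13.0 F [-0.1 -1.1 -1.7] q7 1.31
ROW [0.05, 0.01, 2.82] [0.0008, 0.0006, 0.0017]
[ 3.14078112e+00  5.78289562e-04 -3.12593322e+00]
```

carry_out --series '[[[0.04,0.01,0.5,0,0,0.001,0.8],[0.04,0.01,1,0,0,0.001,0.8],[0.04,0.01,1.4,0,0,0.001,0.8],[0.04,0.01,1.6,0,0,0.001,0.8],[0.04,0.01,1.6,0,0,0.001,0.8]]]'

```text
clock: 17.18
eef_pos: [582.5, 67.3, 111.1]
tool_rot: [3.141, -0.002, -3.127]
force: [0.1, 0.1, -2.2]
width: 13.0
```

carry_out --series '[[[0,0,0,0,0,0,0.8],[0,0,0,0,0,0,0.8]]]'

```text
clock: 17.35
eef_pos: [583.1, 67.5, 112.0]
tool_rot: [3.141, 0.0, -3.127]
force: [0.7, -0.3, -0.2]
width: 13.0
```

```bash
python3 - <<'E'
from h import *
go(583.2,67.5,98,180.8);print(read_state()['torque'])
E
```

```text
clk 17.35 pos [583.1  67.5 112. ] yaw -179.16 w 13.0 F [ 0.7 -0.3 -0.2] q7 1.31
ROW [-0.01, 0.0, 1.4] [0.0007, 0.0001, 0.0007]
[-0.01084727  0.01074046  0.01800691]
```

No contact force with the lugs already below the rim; going on down.

carry_out --series '[[[0,0,0.5,0,0,0,0.8],[0,0,0.9,0,0,0,0.8],[0,0,1.2,0,0,0,0.8],[0,0,1.4,0,0,0,0.8],[0,0,1.4,0,0,0,0.8]]]'

```text
clock: 17.77
eef_pos: [582.9, 67.5, 97.8]
tool_rot: [3.141, -0.0, -3.127]
force: [0.1, -0.2, -0.4]
width: 13.0
```

carry_out --series '[[[0,0,0,0,0,0,0.8],[0,0,0,0,0,0,0.8]]]'

```text
clock: 17.93
eef_pos: [583.0, 67.4, 97.8]
tool_rot: [3.141, -0.0, -3.127]
force: [-0.1, -0.3, -0.6]
width: 12.8
```

```bash
python3 - <<'E'
from h import *
go(583.2,67.5,98,180.8);print(read_state()['torque'])
E
```

```text
clk 17.93 pos [583.   67.4  97.8] yaw -179.16 w 12.8 F [-0.1 -0.3 -0.6] q7 1.3
ROW [-0.02, 0.0, -0.02] [0.0007, -0.0001, 0.0007]
[-0.00976384  0.00315867 -0.01411649]
```

carry_out --series '[[[0,0,0.1,0,0,0,0.8],[0,0,0.2,0,0,0,0.8],[0,0,0.3,0,0,0,0.8],[0,0,0.3,0,0,0,0.8]]]'

```text
clock: 18.27
eef_pos: [583.0, 67.5, 97.6]
tool_rot: [3.141, 0.001, -3.127]
force: [-6.5, -1.6, 20.1]
width: 12.8
```

```bash
python3 - <<'E'
from h import *
go(583.2,67.5,98,180.8);print(read_state()['torque'])
E
```

```text
clk 18.27 pos [583.   67.5  97.6] yaw -179.16 w 12.8 F [-6.5 -1.6 20.1] q7 1.3
ROW [-0.02, 0.0, -0.04] [0.0004, 0.0006, 0.0006]
[-0.35789174  1.36928832 -0.00802575]
```

Seated: z 97.6, as the geometry predicts, with 20 N of press. Now the clockwise turn, slowly, with a little less press.

carry_out --series '[[[0,0,-0.1,0,0,0.05,0.8],[0,0,-0.1,0,0,0.11,0.8],[0,0,-0.1,0,0,0.17,0.8],[0,0,-0.1,0,0,0.23,0.8],[0,0,-0.1,0,0,0.29,0.8]]]'

```text
clock: 18.68
eef_pos: [585.1, 67.2, 97.7]
tool_rot: [3.14, 0.004, 2.864]
force: [0.3, -1.4, 9.5]
width: 13.3
```

```bash
python3 - <<'E'
from h import *
go(583.2,67.5,98,145.8);print(read_state()['torque'])
E
```

```text
clk 18.68 pos [585.1  67.2  97.7] yaw 164.1 w 13.3 F [ 0.3 -1.4  9.5] q7 1.09
ROW [0.19, -0.02, -0.03] [0.0023, 0.0037, 0.3193]
[-0.40540276  0.14006105  0.24628353]
```

carry_out --series '[[[0.05,0,0,0,0.001,0.06,0.8],[0.1,0,0,0,0.002,0.12,0.8],[0.1,0,0,0,0.002,0.18,0.8],[0.1,0,0,0,0.002,0.24,0.8],[0.1,0,0,0,0.002,0.29,0.8]]]'

```text
clock: 19.1
eef_pos: [584.8, 66.9, 97.7]
tool_rot: [3.139, 0.003, 2.574]
force: [1.6, -2.1, 7.8]
width: 12.6
```

carry_out --series '[[[0,0,0,0,0,0,0.8],[0,0,0,0,0,0,0.8]]]'

```text
clock: 19.27
eef_pos: [584.7, 67.0, 97.7]
tool_rot: [3.139, 0.003, 2.576]
force: [1.3, -1.9, 6.6]
width: 12.8
```

```bash
python3 - <<'E'
from h import *
go(583.2,67.5,98,145.8);print(read_state()['torque'])
d=get_image('wrist');cv2.imwrite('pics/w13.png',cv2.convertScaleAbs(d['img'],alpha=1.5));
E
```

```text
clk 19.27 pos [584.7  67.   97.7] yaw 147.59 w 12.8 F [ 1.3 -1.9  6.6] q7 0.89
ROW [0.15, -0.04, -0.03] [0.0028, 0.0027, 0.0312]
[-0.4145699  -0.1435449   0.02724804]
```

View pics/w13.png

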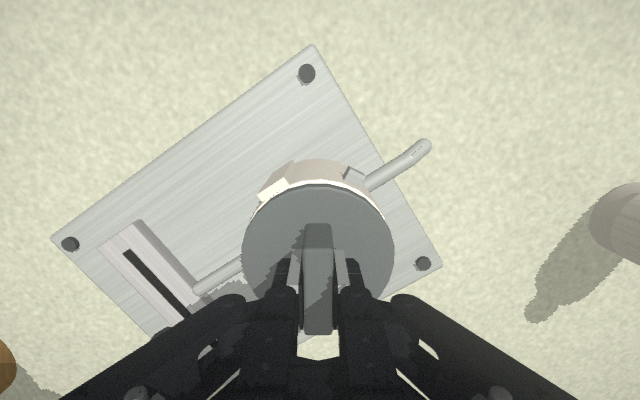

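carry_out --series '[[[0,0,0,0,0,0.03,0.8],[0,0,0,0,0,0.03,0.8],[0,0,0,0,0,0.03,0.8],[0,0,0,0,0,0.03,0.8]]]'

```text
clock: 19.65
eef_pos: [584.7, 67.0, 97.7]
tool_rot: [3.139, 0.002, 2.546]
force: [3.1, -1.0, 7.3]
width: 13.0
```

carry_out --series '[[[0,0,0,0,0,0,0.8],[0,0,0,0,0,0,0.8],[0,0,0,0,0,0,0.8],[0,0,0,0,0,0,0.8]]]'

```text
clock: 19.98
eef_pos: [584.7, 67.0, 97.7]
tool_rot: [3.139, 0.003, 2.546]
force: [1.5, -2.2, 7.5]
width: 12.9
```

```bash
python3 - <<'E'
from h import *
go(583.2,67.5,98,145.8);print(read_state()['torque'])
s=read_state();d=get_image('wrist');T=tool(s);P=cloud(d,T@d["T_tool_cam"]).reshape(-1,3)
c=P[np.hypot(P[:,0]-584,P[:,1]-67)<60]
cap=c[abs(c[:,2]-93)<3];print('cap',len(cap),np.median(cap,0),np.percentile(cap[:,2],[5,95]))
f=c[(c[:,2]>121)&(c[:,2]<128)]
# fin edges direction: image of fin
img=cv2.convertScaleAbs(d['img'],alpha=1.5);crop(d['img'],200,150,440,350,3,'pics/w14.png')
d=get_image('scene');crop(d['img'],220,90,420,270,4,'pics/s14.png');P=cloud(d).reshape(-1,3)
g=P[(P[:,0]>500)&(P[:,0]<700)&(P[:,1]>-130)&(P[:,1]<-30)&(P[:,2]>60)&(P[:,2]<70)]
if len(g):print('scene slide grip',cv2.minAreaRect(g[:,:2].astype(np.float32)))
E
```

```text
clk 19.98 pos [584.7  67.   97.7] yaw 145.88 w 12.9 F [ 1.5 -2.2  7.5] q7 0.87
ROW [0.15, -0.04, -0.03] [0.0029, 0.0025, 0.0015]
[-0.56950967 -0.11260371  0.1095591 ]
cap 9682 [568.29521477  82.32953239  92.42264204] [91.34665739 93.40185624]
scene slide grip ((611.8302001953125, -79.69781494140625), (26.086427688598633, 19.795717239379883), 89.08849334716797)
```

View pics/w14.png

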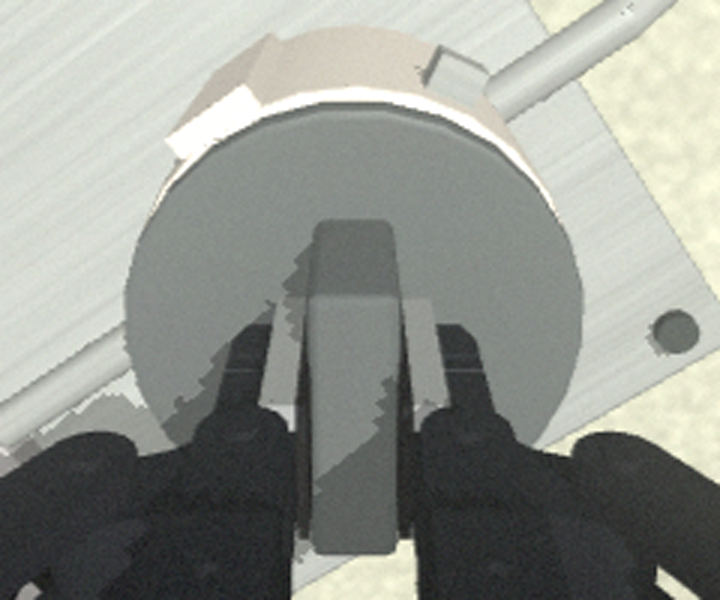

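View pics/s14.png

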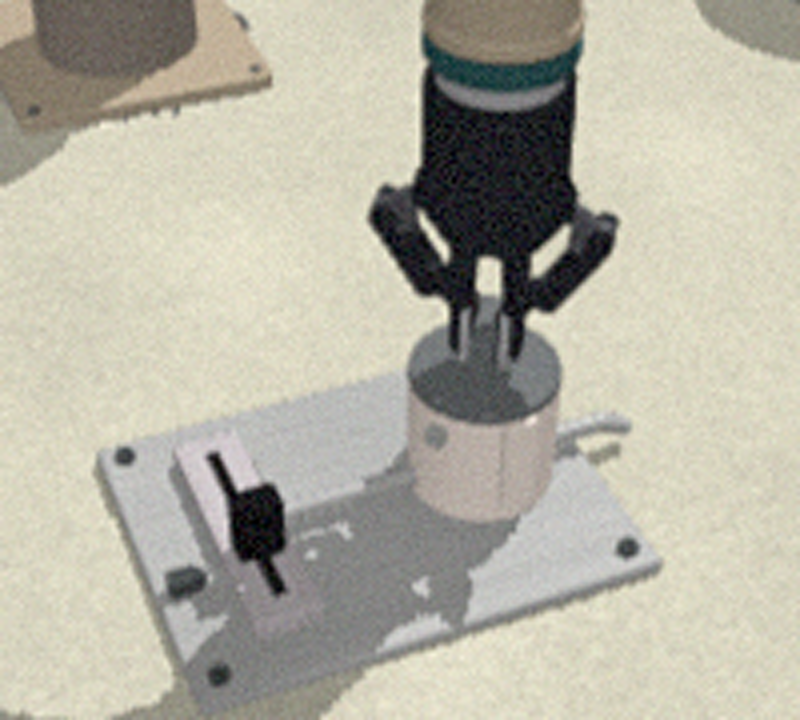

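The lid is flat on the rim (cap top at 92.4 mm; 93 expected), the fin is square in the jaws and turned 34.9°, and the 0.11 N m moment matches the spring. The slide sits at the pointer. Handing in.

```bash
python3 -c "
from h import *
go(583.2,67.5,98,145.8);print(finish_job())"
```

```text
clk 20.08 pos [584.7  67.   97.7] yaw 145.88 w 12.6 F [ 2.2 -2.1  7. ] q7 0.87
ROW [0.16, -0.04, -0.03] [0.0029, 0.0025, 0.0014]
the job is handed in; nothing more can be done
None
```

I handed the job in at 20.1 s with the slide level with the pointer and the lid down in the pot. The lid was turned 34.9° and still gripped. `finish_job` reports no verdict.

- **Slide:** I gripped it and moved it along its track, then corrected it twice with small nudges. The last wrist-camera check put the grip centre within about 0.5 mm of the pointer. The scene camera later read x = 611.8 mm against the wrist camera's 609.5 mm. That camera already read about 2 mm high in x on the slide before anything moved, so I trust the wrist reading.
- **Lid seating:** The lugs went down through the notches with no contact force. I pressed the lid to about 20 N, and it stopped at the height expected for fully down. The cap top reads 92.4 mm, where 93 mm is expected.
- **Lid turn:** At hand-in the moment was about 0.11 N m, which fits the return spring, with about 7 N of downward press still on. It never came near the 46° where the click plungers begin to bite.
- **Other objects:** I never touched the tape roll, the bottle or the bananas, but I did not measure them again at the end.

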